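# Move the board basket from the drip stand to the dryer and start it

### The arm

A 6-joint arm with a two-finger parallel gripper is mounted at the origin on the work surface. World frame = base frame: x ahead of the robot, y to its left, z up, the work surface at z = 0. Lengths are in mm, angles in rad, forces in N, time in s.
With the tool pointing down it reaches from about 300 to 775 mm from the base axis. Payload 14.6 kg.
Tool frame: the origin (TCP) lies at the centre of the arm's flange, where the gripper is bolted on; the fingertips stand 199 mm ahead of it and the grasp point (between the pads) lies 180 mm ahead of it (r.grasp_offset is the distance from the TCP to the grasp point, in mm); z points along the fingers, x is the direction in which the jaws open and shut, and the axes are right-handed (so a half turn about z gives the same grasp; the last joint's range is limited). The gripper opens to 94 mm and grips with 3 to 60 N. Pads are 16 mm wide; open, the fingers measure 119 mm over their backs; the gripper's body (75 mm by 177 mm) begins 78 mm behind the grasp point.
Start: joints at [1.243, 0.3, 1.521, -0, 1.321, -0.067], TCP at [141.818, 531.393, 404.646] pointing down, gripper open.
Joint ranges: [-3.03, 3.03], [-0.79, 2.21], [0.23, 2.52], [-1.04, 4.18], [0, 3.07], [-2.55, 2.55]. Speed limits (rad/s): [2.22, 2.22, 2.57, 3.14, 3.14, 3.14].

### API

Orientations are given as a unit quaternion [w, x, y, z].
In Python, from station import monitor, viewer, workorder, r gives the robot as it stands.
- The arm moves only by the tool jog_arm, never from a script. Its argument "targets" is a list that holds one entry, the list of rows, each a list of 6 numbers: the shift along the tool's x, y, z in units of 30 mm (1.0 is 30 mm), then the turn, a rotation vector about the tool's x, y, z in units of 6 degrees (1.0 is 6 degrees). In form: [[[x, y, z, rx, ry, rz], ...]]. A call has 1 to 12 rows; each row shifts and turns the commanded pose from where the row before left it, along the tool's axes as they then stand; what a row does not reach is not made up. A row lasts 1/12 s, in which the tool goes at most 41.7 mm and 7.16 degrees, less where a joint would pass 70% of its speed; a pose out of reach is approached as far as the arm can. A call is refused whole if a number of a shift passes 1 or a number of a turn 1, either way. A call with a gripper value outside its range is refused whole. "claw" is the opening, from 0 (shut) to 1 (fully open), set as the call begins (left out, the last holds). The fingers move at their own pace and stop on an object; the grip force is fixed at half the most. Time passes only in rows, so rows that do not move let the fingers close. It gives the time, the measured TCP pose, the force and the opening at its end, in the units of the state.
- monitor.state(): the state, without advancing time (a new reading comes with each control period).
- viewer.capture(name): name is "scene" or "top"; returns the picture (400x640x3 uint8, red, green, blue); there is no depth.
- viewer.camera_info(name): a dict with "vfov" (degrees; the focal length in pixels is half the picture's height over the tangent of half this angle, whatever the lens; pixels are square), "cx", "cy" (the principal point, pixels), "eye" and "attitude" of the camera in the world. Camera axes: x right, y down, z forward; pixel columns grow to the right and rows downward; lengths in mm; the calibration is good to about 2 mm. A picture is of the moment at which its call begins. camera_info takes no time and is no camera call.
- workorder.hand_in(): hands the job in, once; it reports no verdict.
The state is a dict: "clock": time; "joint_pos": joint angles; "joint_vel": joint speeds; "joint_torque": joint torques, N m; "tcp_pos": TCP position; "ee_rot": TCP orientation; "force": force on the tool from outside, world axes, zero at the start; "wrist_torque": the same for the moment, N m; "finger_gap": finger opening in mm.
Only numpy, scipy, OpenCV 4.12 (cv2) and the standard library are available. Lean on these libraries where they do the work, as an engineer would, in place of code of your own. Each camera call takes 0.05 s, during which the arm holds its last target.

### The job

The basket of washed circuit boards has finished dripping: take it off the drip stand's two-pronged hook and hang it on the dryer's two-pronged hook, with its bar fully down in both prongs, keeping it level and not setting it down on the way. Once it hangs there and you have let go, push the starter's sprung plunger all the way down, keep it there for about half a second, and let it come back up. Leave the spray can, screwdriver and parts bin alone.

Things in the scene. Friction and masses are not known exactly. Their poses are not given: they have to be found in the camera images.
- basket: Loose steel basket, 0.26 to 0.5 kg: tray 100 (x) x 140 (y) x 45 mm high with two circuit boards clipped in it. A bail of 10 mm round bar rises from its short sides (uprights 144 mm apart along y) to a level bar along y, with a flat grip tab standing on its middle. Balanced: hangs level. Starts hung on the drip stand, with the stand's yaw. Origin: centre of underside, z up
- basket_bar (a point): Middle of the basket bar's axis, 130 mm above the basket's origin; axes as the basket's
- basket_tab (a point): Place to grip the steel tab, 168 mm above the basket's origin, 38 mm above the bar's axis. The tab is 30 mm wide (x), 10 mm thick (y), its top 24 mm above this point: fingers close along the basket's y and may be tilted in its x-z plane
- drip_stand: Fixed bare steel stand, open overhead. Origin: table level below the middle of its hook seat. Foot 170 mm square, 16 mm high at the rim; column behind, 81 to 103 mm along +x, 40 mm wide, 221 mm tall. The drip stand and the dryer may stand on either side
- drip_seat (a point): Where the middle of the bar's axis lies when seated on the drip stand, 165 mm above the table; axes as the stand's. The hook: two 8 mm prongs at y -50 and +50 mm reach from the column towards -x, each with a trough at the seat and an upturned tip 22 mm in front (-x), 15 mm above the seated bar's axis. The bar leaves towards -x once raised at least 22 mm
- dryer: Fixed grey warm-air dryer. Foot as the drip stand's; column 87 to 121 mm along +x. A white head overhangs the hook: 10 to 140 mm along x, 75 mm to each side, underside 340 mm, top 415 mm above the table. So the tab must be held with the tool leaning back to -x, fingers pointing forward (+x) and down, 30 to 45 degrees from vertical. Origin: table level below the seat's middle
- dryer_seat (a point): Where the middle of the bar's axis lies when seated on the dryer, 175 mm above the table; axes as the dryer's. The same two-pronged hook as the drip stand's, open to -x: bring the bar in from -x, raised 22 mm or more, then lower. The bail has about 13 mm of play to each side between prongs and uprights
- starter: Fixed grey starter box 80 x 70 x 45 mm high in front of and between the two stands, with the plunger upright on its top. Origin: centre of the underside
- plunger (a joint): The sprung plunger's travel in m: 0 up, 0.020 fully down (stop). Spring: about 3 N at the start, 10 N fully down; it comes back up by itself
- plunger_top (a point): Centre of the top face of the plunger's black mushroom cap (42 mm across, 12 mm thick); 88 mm above the table when up, moves down as pressed
- spray_can: Loose plain metal can, 52 mm across, 130 mm high, bystander behind the starter between the stands. Origin: centre of the underside
- driver: Loose screwdriver 160 mm long lying near the left edge of the work, bystander. Origin: underside, near its middle
- parts_bin: Loose open grey bin 100 x 140 x 40 mm at the right edge of the work, bystander. Origin: centre of the underside
Mind the look-alikes: they are no part of the job. Leave any green or red look-alike of the starter alone.

How it is judged (in metres and radians):
On the way, in this order (a step that is already met when the one before it is completed fails the run):
1. the basket hangs level on the dryer's hook, bar down in both prongs, and is let go (x of basket_bar in the frame of dryer_seat between -0.015 and 0.015 m and y of basket_bar in the frame of dryer_seat between -0.022 and 0.022 m and z of basket_bar in the frame of dryer_seat between -0.008 and 0.008 m and angle between basket's own z axis and vertical below 0.14 rad and contact force between the fingers and basket below 0.1 N and linear speed of basket below 0.05 m/s), for 0.3 s.
2. then the plunger is pushed fully down (value of joint plunger above 0.0175 m), for 0.2 s.
At the end, for the whole second after the job is handed in: The basket hangs at rest on the dryer: middle of the bar within 15 mm (x), 22 mm (y) and 8 mm (z) of the dryer's seat in its axes, basket within 8 degrees of level (0.14 rad), moving slower than 30 mm/s and 0.3 rad/s; the plunger is back up (less than 4 mm down) (x of basket_bar in the frame of dryer_seat between -0.015 and 0.015 m and y of basket_bar in the frame of dryer_seat between -0.022 and 0.022 m and z of basket_bar in the frame of dryer_seat between -0.008 and 0.008 m and angle between basket's own z axis and vertical below 0.14 rad and linear speed of basket below 0.03 m/s and angular speed of basket below 0.3 rad/s and value of joint plunger below 0.004 m); the robot touches nothing.
It fails at once if the basket is tipped more than 20 degrees (0.35 rad) (angle between basket's own z axis and vertical above 0.35 rad).
It fails at once if the basket is set down or dropped (its origin below 20 mm, or left resting on the starter) (height (world z) of basket below 0.02 m or (contact force between basket and starter above 1 N and contact force between the fingers and basket below 0.5 N)).
It fails at once if the spray can, screwdriver or parts bin is moved more than 25 mm (distance of any of spray_can, driver, parts_bin from where it was at the start of the episode above 0.025 m).
It also fails if it takes over 64 s, if anything falls off the work surface, if the arm or the gripper's body presses on something with over 40 N, if the wrist force passes 120 N, or if a joint passes its speed limit or range.

## Working session

There is one attempt and no reset: what is moved stays moved. The work goes in short steps, Python scripts to look and compute and a tool call to move; the robot and the scene stay as the last step left them, time stands still between calls to the robot, and variables do not carry over. Pictures are saved under pics/ and viewed, and the job is handed in when it is done.

Besides the shell and the picture viewer there is one more tool, called after ">>>" by a JSON object that holds its "op" and its "data". jog_arm: Moves the arm, as the interface text tells. Its arguments: {"type":"object","properties":{"targets":{"type":"array","items":{"type":"array","items":{"type":"array","items":{"type":"number"}}}},"claw":{"type":"number"}},"required":["targets"]}

```bash
mkdir -p pics; ls; python3 - <<'E'
from station import monitor, viewer, workorder, r
import cv2
for n in ("scene","top"):
    im=viewer.capture(n); cv2.imwrite(f"pics/{n}0.png",im[:,:,::-1]); print(n,viewer.camera_info(n))
print(monitor.state()); print(r.grasp_offset)
E
```

```text
pics
scene {'vfov': 44.98966952709694, 'cx': 322.0795397609098, 'cy': 194.75644821947492, 'eye': array([ 545.33255253,  659.9731472 , 1480.157624  ]), 'attitude': array([ 5.83582672e-04, -2.98394564e-02,  9.73149067e-01, -2.28232687e-01])}
top {'vfov': 47.71047529274353, 'cx': 314.1414723650201, 'cy': 194.78461962824673, 'eye': array([ 215.22095937,   -8.29901016, 1691.5732177 ]), 'attitude': array([-0.07635413,  0.70741545, -0.69815601,  0.07944563])}
{'clock': 0.1, 'joint_pos': array([ 1.24336472e+00,  3.00395350e-01,  1.52153087e+00,  1.17204768e-05,
        1.32071433e+00, -6.65830286e-02]), 'joint_vel': array([ 0.00083417, -0.00285526, -0.00216874,  0.0001572 , -0.00077153,
       -0.00085839]), 'joint_torque': array([ 9.25100721e-04, -5.32650268e+01, -3.53284943e+01,  7.10027735e-02,
        2.35304347e-02, -8.11878454e-05]), 'tcp_pos': array([141.82659337, 531.361665  , 404.14901626]), 'ee_rot': array([ 2.86080265e-04,  7.93064619e-01,  6.09137288e-01, -4.38988358e-04]), 'force': array([ 0.27054948, -0.5869126 , -0.16349911]), 'wrist_torque': array([ 0.06116737, -0.04484535,  0.00372652]), 'finger_gap': 94.02641192161288}
180.4
```

View pics/scene0.png

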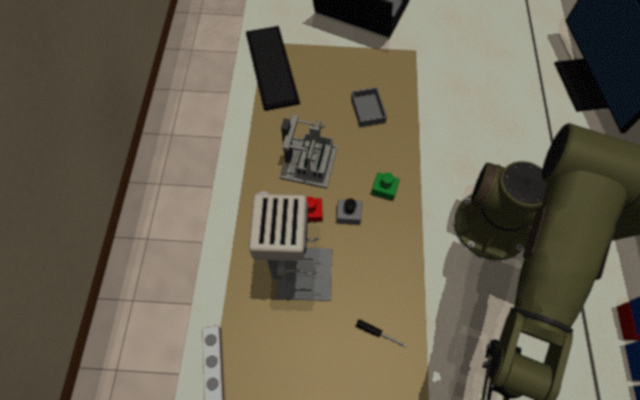

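View pics/top0.png

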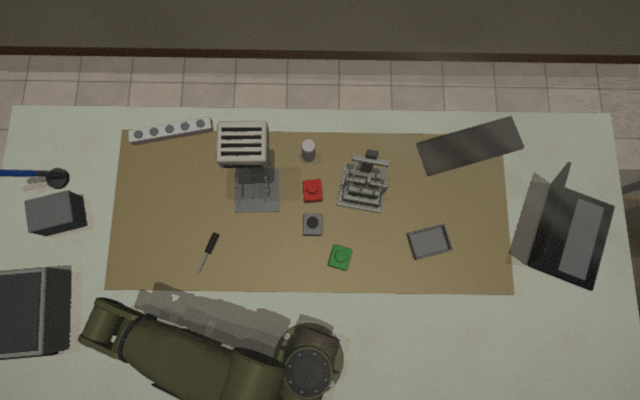

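The top view has +x up and +y to the left. The dryer is at (245,175), the drip stand with the basket at (365,180), and the starter at (313,224). I'll enlarge those areas next.

```bash
cat > h.py <<'E'
import numpy as np, cv2
from scipy.spatial.transform import Rotation as R
from station import monitor, viewer, workorder, r
def Rq(q): return R.from_quat(np.r_[q[1:],q[0]])
def cam(n):
    c=viewer.camera_info(n); f=200/np.tan(np.radians(c['vfov']/2)); return c,f,Rq(c['attitude'])
def ray(n,uv):
    c,f,q=cam(n); return c['eye'],q.apply([(uv[0]-c['cx'])/f,(uv[1]-c['cy'])/f,1.])
def onz(n,uv,z):
    e,d=ray(n,uv); return e+d*(z-e[2])/d[2]
def proj(n,p):
    c,f,q=cam(n); v=q.inv().apply(np.array(p)-c['eye']); return np.array([c['cx']+f*v[0]/v[2],c['cy']+f*v[1]/v[2]])
def tri(uvs,uvt):
    A=[];b=[]
    for n,uv in (("scene",uvs),("top",uvt)):
        e,d=ray(n,uv); d=d/np.linalg.norm(d); P=np.eye(3)-np.outer(d,d); A.append(P); b.append(P@e)
    x=np.linalg.lstsq(np.vstack(A),np.hstack(b),rcond=None)[0]
    return x,[proj("scene",x)-uvs,proj("top",x)-uvt]
def crop(src,u0,v0,u1,v1,k,out):
    im=cv2.imread(src)[v0:v1,u0:u1]; im=cv2.resize(im,None,fx=k,fy=k,interpolation=cv2.INTER_CUBIC)
    im=cv2.convertScaleAbs(im,alpha=1.5,beta=10)
    for u in range((u0+9)//10*10,u1,10): cv2.putText(im,str(u),((u-u0)*k,8),0,.3,(0,255,255)); cv2.line(im,((u-u0)*k,10),((u-u0)*k,16),(0,255,255))
    for v in range((v0+9)//10*10,v1,10): cv2.putText(im,str(v),(0,(v-v0)*k+4),0,.3,(0,255,255))
    cv2.imwrite(out,im)
E
python3 - <<'E'
from h import *
print(proj("scene",[0,0,0]),proj("top",[0,0,0]),proj("top",[141.8,531,404]),proj("scene",[141.8,531,404]))
crop("pics/top0.png",215,110,405,250,4,"pics/topc.png")
crop("pics/scene0.png",235,100,375,310,3,"pics/scec.png")
E
```

```text
[491.27319694 224.44542307] [308.2779259  358.46575575] [114.18583645 321.22366264] [510.86750436 378.40488764]
```

View pics/topc.png

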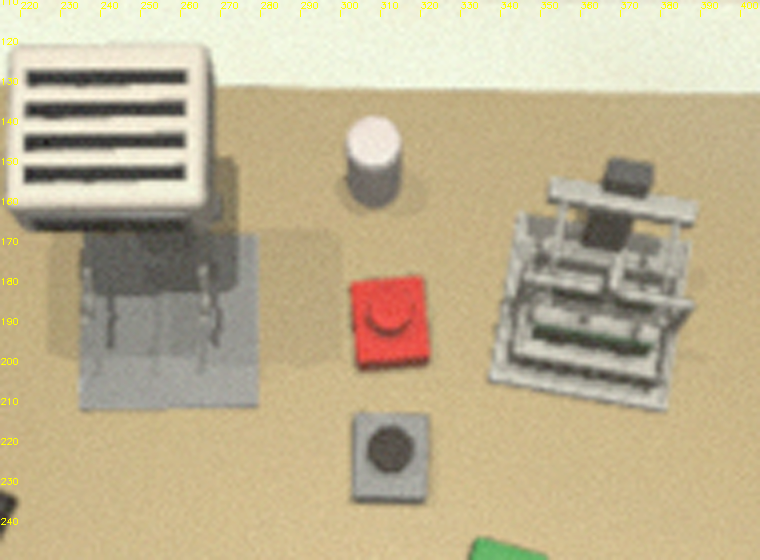

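View pics/scec.png

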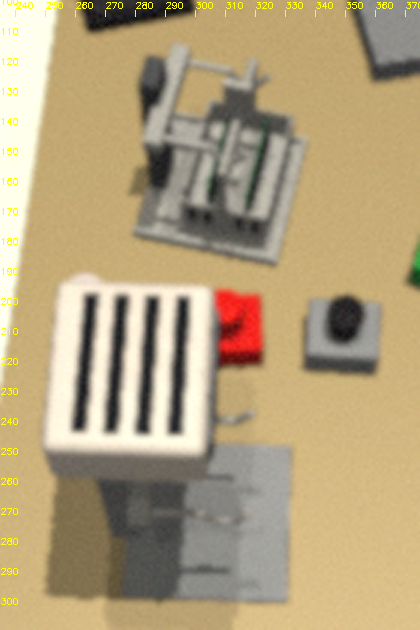

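```bash
python3 - <<'E'
from h import *
crop("pics/top0.png",212,112,287,218,7,"pics/a.png")
crop("pics/scene0.png",245,185,340,305,6,"pics/b.png")
crop("pics/top0.png",332,145,394,217,9,"pics/c.png")
crop("pics/scene0.png",275,110,345,192,8,"pics/d.png")
E
```

```text
(no output)
```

View pics/a.png

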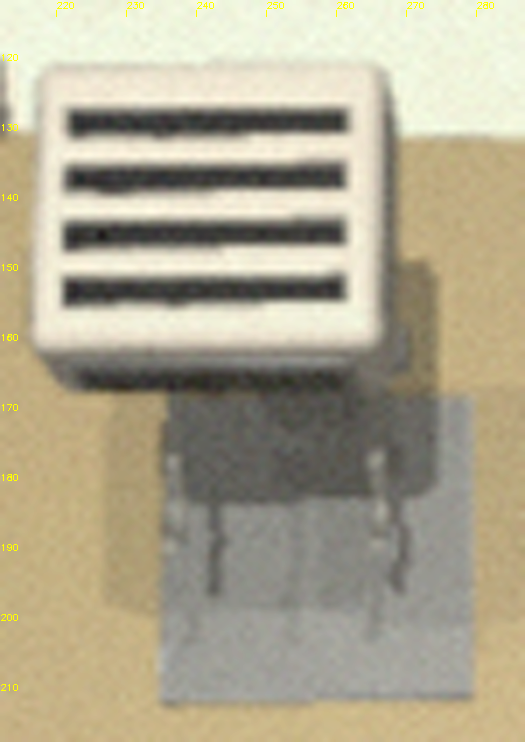

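View pics/b.png

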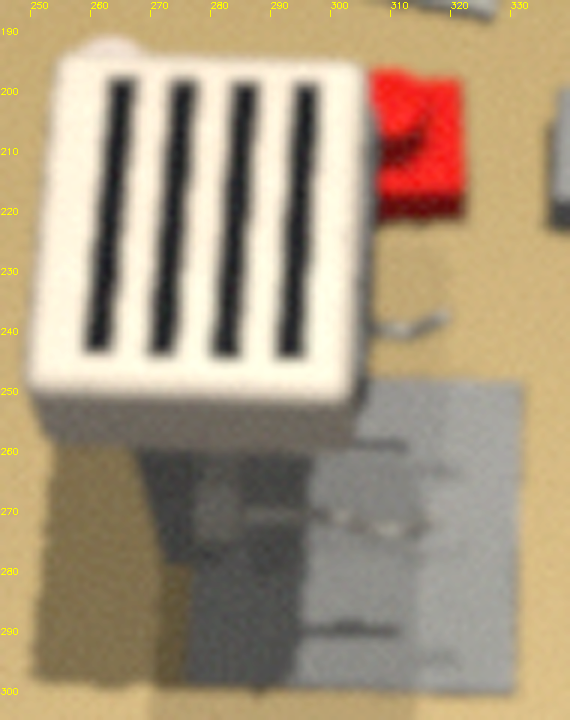

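View pics/c.png

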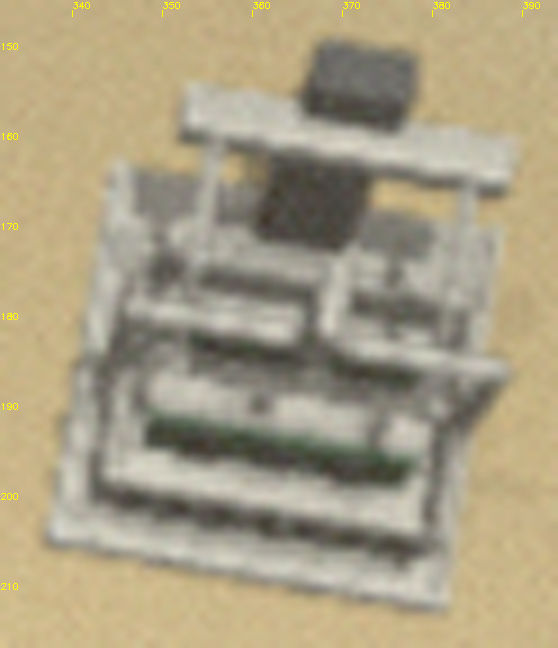

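View pics/d.png

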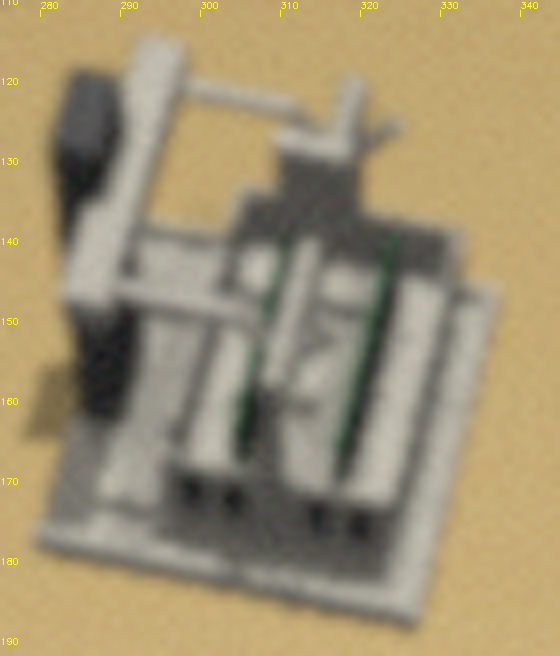

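```bash
python3 - <<'E'
from h import *
np.set_printoptions(precision=1,suppress=True)
C=lambda x,y,k,u,v:(u+x/k-.5+.5/k,v+y/k-.5+.5/k)
a=lambda x,y:C(x,y,7,212,112)
b=lambda x,y:C(x,y,6,245,185)
c=lambda x,y:C(x,y,9,332,145)
d=lambda x,y:C(x,y,8,275,110)
print("foot top",[onz("top",a(*p),16) for p in((160,703),(472,697),(472,395))])
print("foot sc",[onz("scene",b(*p),16) for p in((514,692),(522,382))])
print("head sc",[onz("scene",b(*p),415) for p in((55,58),(368,60),(358,400),(28,390))])
print("head top",[onz("top",a(*p),415) for p in((33,352),(385,352),(390,66),(38,66))])
print("drip foot top",[onz("top",c(*p),16) for p in((45,543),(443,608),(500,230),(110,160))])
print("drip foot sc",[onz("scene",d(*p),16) for p in((38,545),(415,625),(498,290))])
print("bar top",[onz("top",c(*p),170) for p in((130,310),(505,370))])
print("tabtop sc",onz("scene",d(315,142),227))
print("tabtop top",onz("top",c(345,250),227), onz("top",c(330,330),175))
print("coltop top",[onz("top",c(*p),221) for p in((318,42),(417,53))])
print("coltop sc",[onz("scene",d(*p),221) for p in((72,70),(120,75))])
E
```

```text
foot top [array([520.8, 285.7,  16. ]), array([526.4, 118.2,  16. ]), array([695. , 123.2,  16. ])]
foot sc [array([523.6, 290.4,  16. ]), array([527.8, 123.3,  16. ])]
head sc [array([730.6, 141.3, 415. ]), array([602.6, 133.9, 415. ]), array([595.7, 280.9, 415. ]), array([723.6, 284.9, 415. ])]
head top [array([596.9, 276.5, 415. ]), array([599. , 128.9, 415. ]), array([726.7, 131.3, 415. ]), array([724.5, 282. , 415. ])]
drip foot top [array([553.4, -98.5,  16. ]), array([ 527.9, -265.2,   16. ]), array([ 692.5, -292.8,   16. ]), array([ 721.3, -126.1,   16. ])]
drip foot sc [array([ 720.1, -121.9,   16. ]), array([556.2, -93.8,  16. ]), array([ 528.4, -263.8,   16. ])]
bar top [array([ 614.5, -122.9,  170. ]), array([ 592.7, -267.3,  170. ])]
tabtop sc [ 604.9 -193.6  227. ]
tabtop top [ 623.8 -198.9  227. ] [ 606.4 -199.4  175. ]
coltop top [array([ 707.1, -190.6,  221. ]), array([ 703.3, -228.1,  221. ])]
coltop sc [array([ 703. , -225.2,  221. ]), array([ 684. , -224.1,  221. ])]
```

The two views agree to within about 5 mm. These are the estimates I'll use:
- **Drip seat:** about (604,-193), yaw -9.2°.
- **Dryer seat:** about (588.5,206), yaw +1.7°.

Next I'll locate the starter and plan the grasp.

```bash
cat >> h.py <<'E'
np.set_printoptions(precision=3,suppress=True)
def pose(yaw,tilt):
    s,c=np.sin(np.radians(tilt)),np.cos(np.radians(tilt))
    M=np.array([[0,c,s],[1,0,0],[0,s,-c]])  # columns tool x,y,z in basket frame
    return R.from_euler('z',yaw,degrees=True)*R.from_matrix(M)
def go(grasp,yaw,tilt,back=0,show=True):
    st=monitor.state(); q0=Rq(st['ee_rot']); q1=pose(yaw,tilt); z=q1.apply([0,0,1])
    tcp=np.array(grasp)-(r.grasp_offset+back)*z
    d=tcp-st['tcp_pos']
    print("clock",st['clock'],"tcp",st['tcp_pos'],"target",tcp,"dworld",d)
    print("shift in present tool axes/30:",q0.inv().apply(d)/30," in target axes/30:",q1.inv().apply(d)/30)
    print("turn/6deg:",np.degrees((q0.inv()*q1).as_rotvec())/6)
    print("grasp pt now",st['tcp_pos']+r.grasp_offset*q0.apply([0,0,1]),"force",st['force'],"gap",st['finger_gap'])
    e=q0.apply([0,0,1]); print("tilt now",np.degrees(np.arccos(-e[2])),"yaw",np.degrees(np.arctan2(-q0.apply([1,0,0])[0],q0.apply([1,0,0])[1])), "joints",st['joint_pos'])
E
python3 - <<'E'
from h import *
go([604.5,-194,203],-9.2,38,back=90)
# starter cap: dark blob near (313,224)
for n,box in (("top",(300,210,326,240)),("scene",(330,190,366,228))):
    im=cv2.imread(f"pics/{n}0.png"); u0,v0,u1,v1=box
    g=im[v0:v1,u0:u1].max(2); m=(g<75).astype(np.uint8); k,l,s,ce=cv2.connectedComponentsWithStats(m)
    for i in range(1,k):
        if s[i,4]>20: print(n,ce[i]+[u0,v0],s[i], onz(n,ce[i]+[u0,v0],86))
crop("pics/top0.png",295,170,360,275,5,"pics/e.png")
E
```

```text
clock 0.1 tcp [141.827 531.362 404.149] target [ 440.167 -167.384  416.078] dworld [ 298.34  -698.745   11.929]
shift in present tool axes/30: [-19.939  15.615  -0.378]  in target axes/30: [-21.402  10.915   8.023]
turn/6deg: [-6.329  0.327 -0.919]
grasp pt now [141.764 531.183 223.749] force [ 0.271 -0.587 -0.163] gap 94.02641192161288
tilt now 0.06004343151849914 yaw -14.945686724731251 joints [ 1.243  0.3    1.522  0.     1.321 -0.067]
top [312.142 222.   ] [  7   7  12  11 106] [475.402  -7.152  86.   ]
top [310.542 234.625] [ 4 24 16  2 24] [429.783  -2.06   86.   ]
scene [349.346 206.418] [ 13   9  14  16 182] [479.159   4.509  86.   ]
scene [347.726 220.992] [  6  28  24   7 124] [482.561  55.31   86.   ]
```

View pics/e.png

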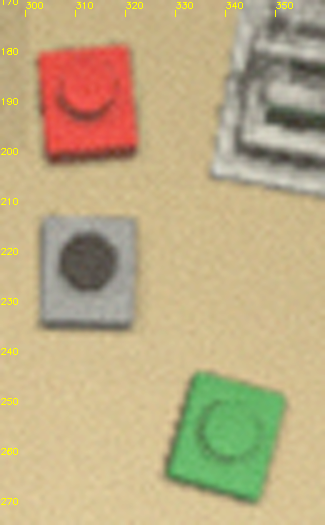

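The look-alikes are the red box at (312,187) and the green box at (340,255). The grey box with the black cap at (312,222) matches the description, so that is the starter. I'll leave it for later and move to the pre-grasp now.

>>> {"op": "jog_arm", "data": {"targets": [[[-1,0.78,0,0,0,0],[-1,0.78,0,0,0,0],[-1,0.78,0,0,0,0],[-1,0.78,0,0,0,0],[-1,0.78,0,0,0,0],[-1,0.78,0,0,0,0],[-1,0.78,0,0,0,0],[-1,0.78,0,0,0,0],[-1,0.78,0,0,0,0],[-1,0.78,0,0,0,0]]], "claw": 0.45}}

```text
clock: 0.93
tcp_pos: [290.5, 179.5, 404.6]
ee_rot: [0.0, 0.793, 0.609, 0.0]
force: [0.1, -0.4, 0.9]
finger_gap: 42.1
```

>>> {"op": "jog_arm", "data": {"targets": [[[-1,0.78,0,0,0,0],[-1,0.78,0,0,0,0],[-1,0.78,0,0,0,0],[-1,0.78,0,0,0,0],[-1,0.78,0,0,0,0],[-1,0.78,0,0,0,0],[-1,0.78,0,0,0,0],[-1,0.78,0,0,0,0],[0,0,0,0,0,0],[0,0,0,0,0,0]]]}}

```text
clock: 1.77
tcp_pos: [409.7, -100.2, 404.0]
ee_rot: [-0.001, 0.794, 0.608, -0.0]
force: [-0.3, 0.3, -0.6]
finger_gap: 42.3
```

```bash
python3 -c "
from h import *
go([604.5,-194,203],-9.2,38,back=90)"
```

```text
clock 1.7667 tcp [ 409.72  -100.225  404.019] target [ 440.167 -167.384  416.078] dworld [ 30.447 -67.159  12.059]
shift in present tool axes/30: [-1.897  1.563 -0.405]  in target axes/30: [-2.048  1.319  0.52 ]
turn/6deg: [-6.343  0.325 -0.949]
grasp pt now [ 409.448 -100.135  223.62 ] force [-0.294  0.334 -0.569] gap 42.319644488561934
tilt now 0.09093714800206448 yaw -15.109474926919866 joints [-0.327  0.01   1.857 -0.     1.276 -1.634]
```

>>> {"op": "jog_arm", "data": {"targets": [[[-0.95,0.78,-0.2,0,0,0],[-0.95,0.78,-0.2,0,0,0],[0,0,0,-0.905,0.046,-0.135],[0,0,0,-0.905,0.046,-0.135],[0,0,0,-0.905,0.046,-0.135],[0,0,0,-0.905,0.046,-0.135],[0,0,0,-0.905,0.046,-0.135],[0,0,0,-0.905,0.046,-0.135],[0,0,0,-0.905,0.046,-0.135],[0,0,0,0,0,0],[0,0,0,0,0,0]]]}}

```text
clock: 2.68
tcp_pos: [439.8, -165.2, 416.7]
ee_rot: [0.247, 0.719, 0.614, 0.211]
force: [0.0, 0.6, -0.4]
finger_gap: 42.2
```

```bash
python3 - <<'E'
from h import *
go([604.5,-194,203],-9.2,38,back=90)
go([604.5,-194,203],-9.2,38,back=30)
for n in ("scene","top"):
    cv2.imwrite(f"pics/{n}1.png",viewer.capture(n)[:,:,::-1])
g=monitor.state()['tcp_pos']+180.4*Rq(monitor.state()['ee_rot']).apply([0,0,1])
print(proj("scene",g),proj("top",g))
crop("pics/scene1.png",265,100,385,200,5,"pics/s1.png")
crop("pics/top1.png",325,120,425,230,5,"pics/t1.png")
E
```

```text
clock 2.6833 tcp [ 439.811 -165.173  416.655] target [ 440.167 -167.384  416.078] dworld [ 0.356 -2.211 -0.577]
shift in present tool axes/30: [-0.071  0.007  0.029]  in target axes/30: [-0.071  0.007  0.03 ]
turn/6deg: [-0.021 -0.022  0.022]
grasp pt now [ 549.21  -182.464  274.258] force [ 0.007  0.619 -0.368] gap 42.21480986302437
tilt now 37.87592477138555 yaw -9.014154404158155 joints [-0.466  0.024  1.849  0.312  0.655 -2.067]
clock 2.6833 tcp [ 439.811 -165.173  416.655] target [ 476.631 -173.29   368.797] dworld [ 36.821  -8.117 -47.858]
shift in present tool axes/30: [-0.076  0.011  2.029]  in target axes/30: [-0.071  0.007  2.03 ]
turn/6deg: [-0.021 -0.022  0.022]
grasp pt now [ 549.21  -182.464  274.258] force [ 0.007  0.619 -0.368] gap 42.21480986302437
tilt now 37.87592477138555 yaw -9.014154404158155 joints [-0.466  0.024  1.849  0.312  0.655 -2.067]
[332.042 122.331] [367.109 190.616]
```

View pics/s1.png

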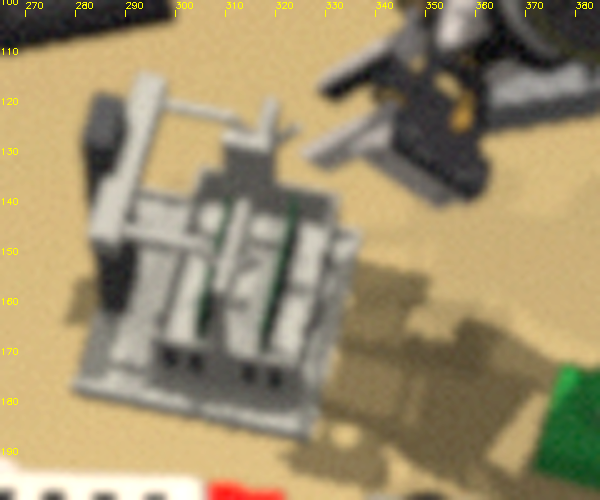

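View pics/t1.png

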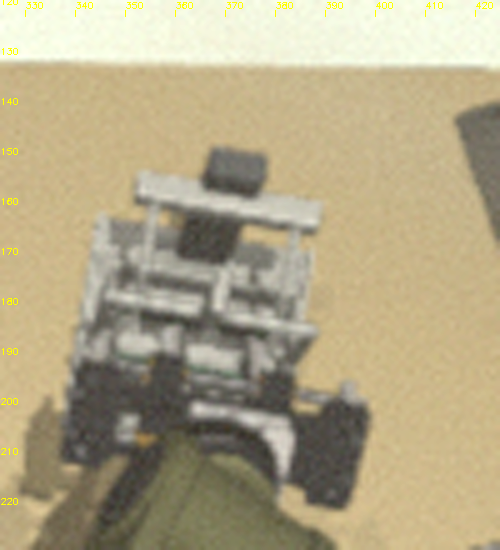

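```bash
python3 - <<'E'
from h import *
s=monitor.state();q=Rq(s['ee_rot']);t=s['tcp_pos']+199*q.apply([0,0,1]);x=q.apply([1,0,0])
for k in(-24,24): print("tip pred scene",proj("scene",t+k*x),"top",proj("top",t+k*x))
E
```

```text
tip pred scene [329.853 118.082] top [374.364 189.503]
tip pred scene [326.559 130.872] top [359.788 187.057]
```

Fingertips appear where predicted in the scene view (within about 1 px), so I'll go in.

>>> {"op": "jog_arm", "data": {"targets": [[[-0.03,0,0.5,0,0,0],[-0.03,0,0.5,0,0,0],[0,0,0.5,0,0,0],[0,0,0.5,0,0,0],[0,0,0.5,0,0,0],[0,0,0.5,0,0,0],[0,0,0,0,0,0],[0,0,0,0,0,0]]]}}

```text
clock: 3.45
tcp_pos: [494.6, -176.4, 345.4]
ee_rot: [0.247, 0.719, 0.614, 0.211]
force: [0.3, 0.7, 0.4]
finger_gap: 42.2
```

```bash
python3 - <<'E'
from h import *
go([604.5,-193.5,203],-9.2,38,back=0)
for n in ("scene","top"):
    cv2.imwrite(f"pics/{n}2.png",viewer.capture(n)[:,:,::-1])
crop("pics/scene2.png",265,100,385,200,5,"pics/s2.png")
E
```

```text
clock 3.45 tcp [ 494.636 -176.399  345.378] target [ 494.863 -175.743  345.157] dworld [ 0.227  0.657 -0.22 ]
shift in present tool axes/30: [ 0.023 -0.001  0.008]  in target axes/30: [ 0.023 -0.001  0.008]
turn/6deg: [-0.019 -0.02   0.021]
grasp pt now [ 604.059 -193.734  203.004] force [0.274 0.68  0.421] gap 42.23479540014911
tilt now 37.88820079371683 yaw -9.026853114139294 joints [-0.435  0.229  1.795  0.358  0.503 -2.108]
```

View pics/s2.png

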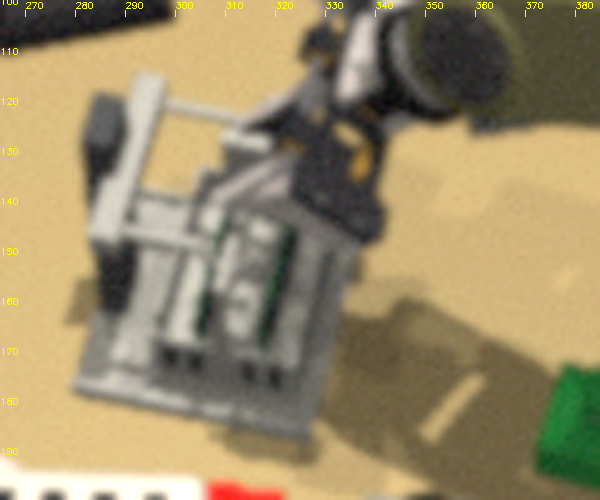

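The tab (crop (245,138), about pixel (314,127)) sits between the fingers. Closing.

>>> {"op": "jog_arm", "data": {"targets": [[[0,0,0,0,0,0],[0,0,0,0,0,0],[0,0,0,0,0,0],[0,0,0,0,0,0],[0,0,0,0,0,0],[0,0,0,0,0,0]]], "claw": 0}}

```text
clock: 4.05
tcp_pos: [494.5, -176.7, 345.9]
ee_rot: [0.248, 0.719, 0.614, 0.211]
force: [-1.7, -0.5, 2.1]
finger_gap: 9.9
```

```bash
python3 - <<'E'
from h import *
go([604.5,-193.5,245],-9.2,38,back=0)
q=Rq(monitor.state()['ee_rot']); print("world up in tool:",q.inv().apply([0,0,1]),"stand -x:",q.inv().apply(R.from_euler('z',-9.2,degrees=True).apply([-1,0,0])))
E
```

```text
clock 4.05 tcp [ 494.483 -176.667  345.935] target [ 494.863 -175.743  387.157] dworld [ 0.381  0.924 41.222]
shift in present tool axes/30: [ 0.032  0.853 -1.077]  in target axes/30: [ 0.032  0.852 -1.078]
turn/6deg: [ 0.009 -0.01   0.02 ]
grasp pt now [ 604.284 -194.254  203.884] force [-1.708 -0.508  2.085] gap 9.931025090041723
tilt now 38.05477138918348 yaw -9.067171754499993 joints [-0.436  0.228  1.795  0.359  0.501 -2.11 ]
world up in tool: [-0.     0.616 -0.787] stand -x: [ 0.002 -0.787 -0.616]
```

Gripped at 9.9 mm. Lifting 45 mm.

>>> {"op": "jog_arm", "data": {"targets": [[[0,0.06,-0.08,0,0,0],[0,0.1,-0.13,0,0,0],[0,0.1,-0.13,0,0,0],[0,0.1,-0.13,0,0,0],[0,0.1,-0.13,0,0,0],[0,0.1,-0.13,0,0,0],[0,0.1,-0.13,0,0,0],[0,0.1,-0.13,0,0,0],[0,0.1,-0.13,0,0,0],[0,0.06,-0.08,0,0,0],[0,0,0,0,0,0],[0,0,0,0,0,0]]]}}

```text
clock: 5.05
tcp_pos: [494.1, -176.5, 391.2]
ee_rot: [0.248, 0.719, 0.614, 0.211]
force: [1.1, -0.1, -5.1]
finger_gap: 9.7
```

```bash
python3 - <<'E'
from h import *
go([604.5,-193.5,247],-9.2,38,back=0)
for n in ("scene","top"):
    cv2.imwrite(f"pics/{n}3.png",viewer.capture(n)[:,:,::-1])
crop("pics/scene3.png",265,90,385,200,5,"pics/s3.png")
E
```

```text
clock 5.05 tcp [ 494.057 -176.52   391.159] target [ 494.863 -175.743  389.157] dworld [ 0.806  0.777 -2.002]
shift in present tool axes/30: [ 0.03  -0.023  0.066]  in target axes/30: [ 0.03  -0.023  0.066]
turn/6deg: [ 0.008 -0.011  0.021]
grasp pt now [ 603.84  -194.081  249.091] force [ 1.056 -0.143 -5.118] gap 9.688728398305653
tilt now 38.045541252012654 yaw -9.060216659220027 joints [-0.436  0.174  1.746  0.304  0.598 -2.046]
```

View pics/s3.png

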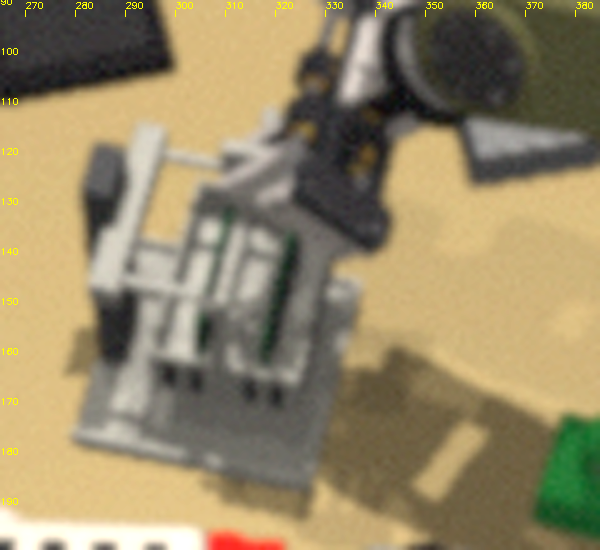

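Basket lifted (5 N on the tool) and level. Backing out along -x, then up.

>>> {"op": "jog_arm", "data": {"targets": [[[0,-0.12,-0.09,0,0,0],[0,-0.24,-0.19,0,0,0],[0,-0.24,-0.19,0,0,0],[0,-0.24,-0.19,0,0,0],[0,-0.24,-0.19,0,0,0],[0,-0.24,-0.19,0,0,0],[0,-0.24,-0.19,0,0,0],[0,-0.24,-0.19,0,0,0],[0,-0.24,-0.19,0,0,0],[0,-0.24,-0.19,0,0,0],[0,-0.24,-0.19,0,0,0],[0,-0.24,-0.19,0,0,0]]]}}

```text
clock: 6.15
tcp_pos: [389.0, -159.7, 391.6]
ee_rot: [0.248, 0.719, 0.614, 0.211]
force: [-0.0, 0.5, -3.7]
finger_gap: 9.8
```

>>> {"op": "jog_arm", "data": {"targets": [[[0,-0.12,-0.09,0,0,0],[0,0.12,-0.16,0,0,0],[0,0.12,-0.16,0,0,0],[0,0.12,-0.16,0,0,0],[0,0.12,-0.16,0,0,0],[0,0.12,-0.16,0,0,0],[0,0.12,-0.16,0,0,0],[0,0.12,-0.16,0,0,0],[0,0.12,-0.16,0,0,0],[0,0,0,0,0,0],[0,0,0,0,0,0],[0,0,0,0,0,0]]]}}

```text
clock: 7.15
tcp_pos: [384.5, -159.0, 439.2]
ee_rot: [0.248, 0.719, 0.614, 0.211]
force: [0.1, 0.1, -5.1]
finger_gap: 10.0
```

```bash
python3 - <<'E'
from h import *
go([480,200,297],1.7,38,back=0)
for n in ("scene","top"):
    cv2.imwrite(f"pics/{n}4.png",viewer.capture(n)[:,:,::-1])
E
```

```text
clock 7.15 tcp [ 384.465 -159.032  439.225] target [368.984 196.705 439.157] dworld [-15.481 355.737  -0.068]
shift in present tool axes/30: [11.629 -1.872 -1.464]  in target axes/30: [11.868 -0.131 -0.099]
turn/6deg: [ 0.002  1.106 -1.412]
grasp pt now [ 494.177 -176.56   297.097] force [ 0.068  0.099 -5.079] gap 10.030485814834135
tilt now 38.01537484015448 yaw -9.06032256970715 joints [-0.518 -0.126  1.938  0.332  0.726 -2.111]
```

View pics/scene4.png

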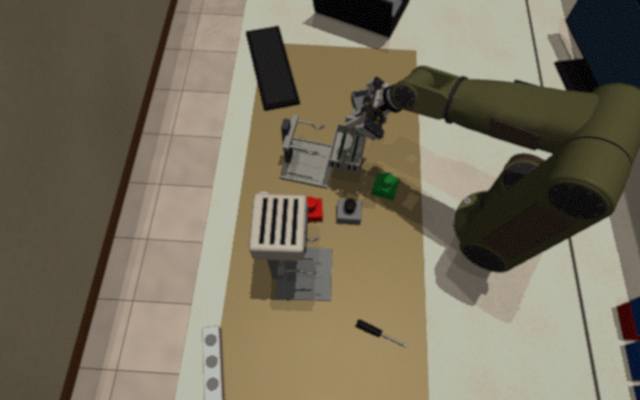

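>>> {"op": "jog_arm", "data": {"targets": [[[0,0,0,0,0.14,-0.18],[0,0,0,0,0.24,-0.3],[0,0,0,0,0.24,-0.3],[0,0,0,0,0.24,-0.31],[0,0,0,0,0.24,-0.31],[0.2,0,0,0,0,0],[0.4,0,0,0,0,0],[0.5,0,0,0,0,0],[0.5,0,0,0,0,0],[0.5,0,0,0,0,0],[0.5,0,0,0,0,0],[0.5,0,0,0,0,0]]]}}

```text
clock: 8.25
tcp_pos: [381.6, -65.1, 439.4]
ee_rot: [0.227, 0.659, 0.677, 0.234]
force: [0.0, 0.3, -4.5]
finger_gap: 10.0
```

>>> {"op": "jog_arm", "data": {"targets": [[[0.5,0,0,0,0,0],[0.5,0,0,0,0,0],[0.5,0,0,0,0,0],[0.5,0,0,0,0,0],[0.5,0,0,0,0,0],[0.5,0,0,0,0,0],[0.5,0,0,0,0,0],[0.5,0,0,0,0,0],[0.5,0,0,0,0,0],[0.5,0,0,0,0,0],[0.5,0,0,0,0,0],[0.5,0,0,0,0,0]]]}}

```text
clock: 9.25
tcp_pos: [376.4, 114.9, 439.4]
ee_rot: [0.227, 0.659, 0.677, 0.234]
force: [-0.0, 0.2, -5.2]
finger_gap: 9.7
```

>>> {"op": "jog_arm", "data": {"targets": [[[0.5,0,0,0,0,0],[0.5,0,0,0,0,0],[0.5,0,0,0,0,0],[0.4,0,0,0,0,0],[0.3,0,0,0,0,0],[0.1,0,0,0,0,0],[0,0,0,0,0,0],[0,0,0,0,0,0]]]}}

```text
clock: 9.92
tcp_pos: [374.7, 182.8, 439.4]
ee_rot: [0.227, 0.659, 0.678, 0.234]
force: [0.6, 1.2, -4.0]
finger_gap: 10.0
```

```bash
python3 - <<'E'
from h import *
go([490,203.2,247],1.7,38,back=0)
for n in ("scene","top"):
    cv2.imwrite(f"pics/{n}5.png",viewer.capture(n)[:,:,::-1])
crop("pics/top5.png",200,110,300,230,5,"pics/t5.png")
crop("pics/scene5.png",245,185,365,310,5,"pics/s5.png")
E
```

```text
clock 9.9167 tcp [374.667 182.755 439.39 ] target [378.984 199.905 389.157] dworld [  4.317  17.15  -50.233]
shift in present tool axes/30: [ 0.567 -0.906  1.417]  in target axes/30: [ 0.567 -0.904  1.418]
turn/6deg: [ 0.008  0.006 -0.012]
grasp pt now [485.811 185.948 297.331] force [ 0.551  1.218 -4.01 ] gap 9.974571046441563
tilt now 38.050407433847354 yaw 1.620540753116762 joints [ 0.405 -0.116  1.929 -0.346  0.73  -1.006]
```

View pics/t5.png

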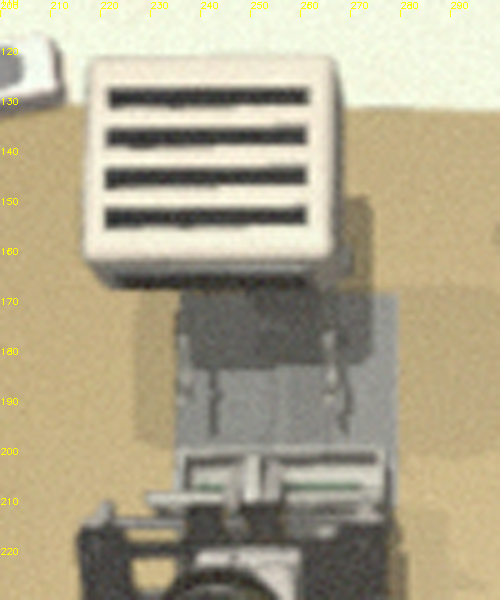

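View pics/s5.png

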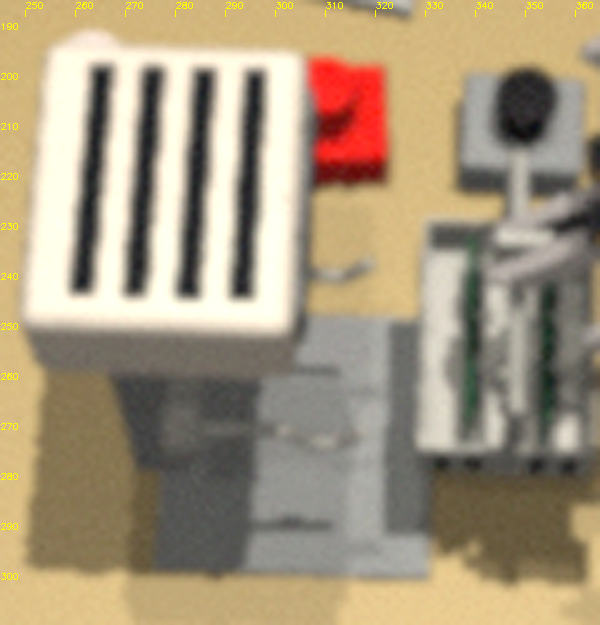

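```bash
python3 - <<'E'
from h import *
for p in((318.6,237.6),(315.6,271.8)): print("sc",onz("scene",p,188))
for p in((236.6,190),(265.8,190)): print("top",onz("top",p,188))
E
```

```text
sc [568.57  156.487 188.   ]
sc [570.627 258.003 188.   ]
top [565.793 251.973 188.   ]
top [567.177 152.42  188.   ]
```

>>> {"op": "jog_arm", "data": {"targets": [[[0.06,-0.09,0.14,0,0,0],[0.06,-0.09,0.14,0,0,0],[0.06,-0.09,0.14,0,0,0],[0.06,-0.09,0.14,0,0,0],[0.06,-0.09,0.14,0,0,0],[0.06,-0.1,0.15,0,0,0],[0.06,-0.1,0.15,0,0,0],[0.06,-0.1,0.15,0,0,0],[0.06,-0.1,0.15,0,0,0],[0.05,-0.08,0.14,0,0,0],[0,0,0,0,0,0],[0,0,0,0,0,0]]]}}

```text
clock: 11.02
tcp_pos: [379.0, 200.7, 388.1]
ee_rot: [0.227, 0.659, 0.678, 0.234]
force: [0.0, 0.2, -3.9]
finger_gap: 9.9
```

>>> {"op": "jog_arm", "data": {"targets": [[[0,0.09,0.07,0,0,0],[0,0.18,0.14,0,0,0],[0,0.18,0.14,0,0,0],[0,0.18,0.14,0,0,0],[0,0.18,0.14,0,0,0],[0,0.18,0.14,0,0,0],[0,0.18,0.14,0,0,0],[0,0.18,0.14,0,0,0],[0,0.09,0.07,0,0,0],[0,0,0,0,0,0],[0,0,0,0,0,0]]]}}

```text
clock: 11.93
tcp_pos: [433.7, 202.2, 388.3]
ee_rot: [0.227, 0.659, 0.678, 0.234]
force: [0.5, 0.4, -4.8]
finger_gap: 9.6
```

```bash
python3 - <<'E'
from h import *
go([590,207,246],1.7,38,back=0)
for n in ("scene","top"):
    cv2.imwrite(f"pics/{n}6.png",viewer.capture(n)[:,:,::-1])
crop("pics/top6.png",200,110,300,230,5,"pics/t6.png")
crop("pics/scene6.png",245,185,365,310,5,"pics/s6.png")
E
```

```text
clock 11.9333 tcp [433.734 202.152 388.306] target [478.984 203.705 388.157] dworld [45.249  1.553 -0.149]
shift in present tool axes/30: [0.009 1.186 0.934]  in target axes/30: [0.007 1.186 0.933]
turn/6deg: [ 0.004  0.01  -0.011]
grasp pt now [544.814 205.255 246.194] force [ 0.483  0.445 -4.76 ] gap 9.570507695377165
tilt now 38.02322169306595 yaw 1.610863154110662 joints [ 0.392  0.081  1.859 -0.395  0.608 -0.95 ]
```

View pics/t6.png

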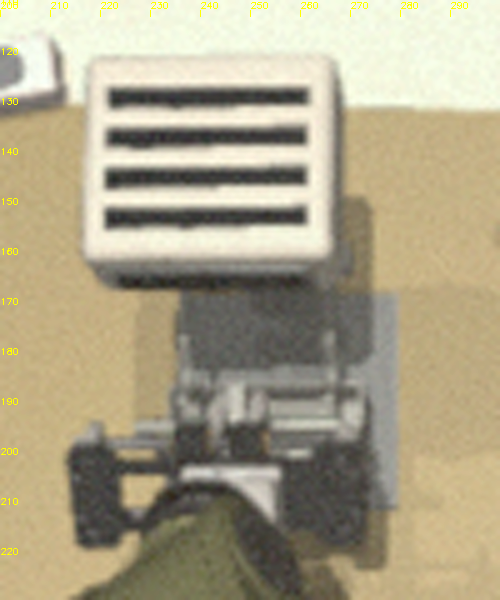

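View pics/s6.png

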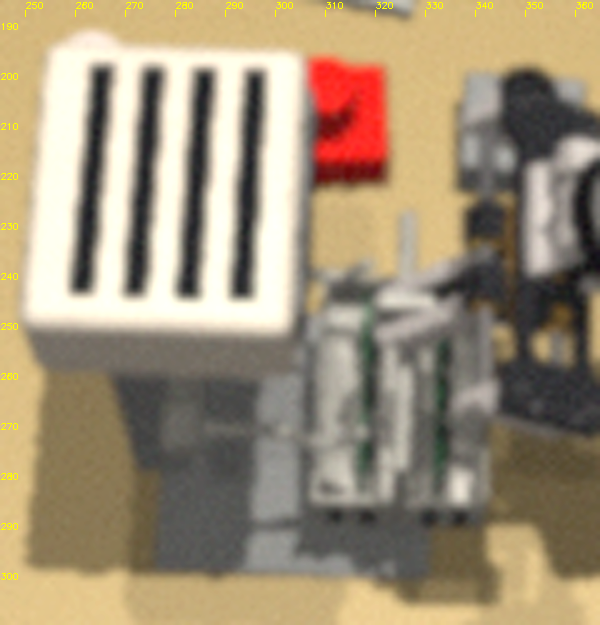

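Prong tips in the top view are at (237,178) and (266,178), and the bar ends at (227,196) and (273,192), so it is centred to a few mm. Going in 45 mm.

>>> {"op": "jog_arm", "data": {"targets": [[[0,0.1,0.08,0,0,0],[0,0.14,0.11,0,0,0],[0,0.14,0.11,0,0,0],[0,0.14,0.11,0,0,0],[0,0.14,0.11,0,0,0],[0,0.14,0.11,0,0,0],[0,0.14,0.11,0,0,0],[0,0.14,0.11,0,0,0],[0,0.1,0.08,0,0,0],[0,0,0,0,0,0],[0,0,0,0,0,0]]]}}

```text
clock: 12.95
tcp_pos: [478.8, 203.4, 388.1]
ee_rot: [0.227, 0.659, 0.678, 0.234]
force: [1.1, 0.2, -4.6]
finger_gap: 9.4
```

```bash
python3 - <<'E'
from h import *
go([590,207,215],1.7,38,back=0)
for n in ("scene","top"):
    cv2.imwrite(f"pics/{n}7.png",viewer.capture(n)[:,:,::-1])
crop("pics/top7.png",200,110,300,230,5,"pics/t7.png")
crop("pics/scene7.png",245,185,365,310,5,"pics/s7.png")
E
```

```text
clock 12.95 tcp [478.824 203.442 388.133] target [478.984 203.705 357.157] dworld [  0.16    0.263 -30.976]
shift in present tool axes/30: [ 0.009 -0.632  0.817]  in target axes/30: [ 0.009 -0.631  0.817]
turn/6deg: [ 0.004  0.01  -0.011]
grasp pt now [589.902 206.55  246.02 ] force [ 1.054  0.159 -4.628] gap 9.448938135619768
tilt now 38.02291472001418 yaw 1.6119429445800788 joints [ 0.359  0.173  1.754 -0.358  0.608 -1.009]
```

View pics/t7.png

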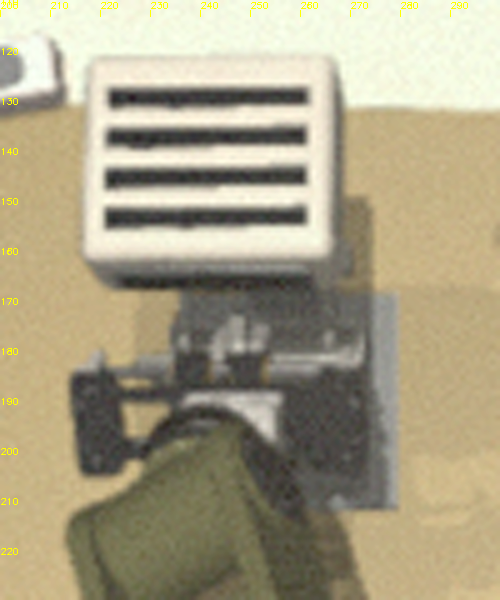

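View pics/s7.png

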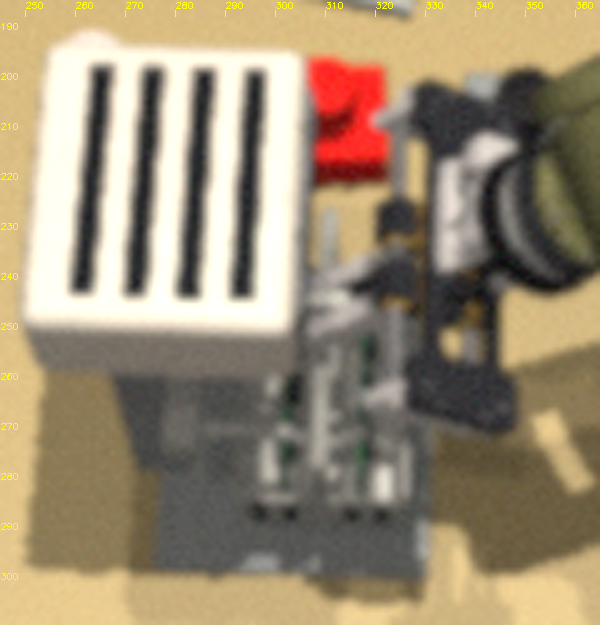

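```bash
python3 - <<'E'
from h import *
print(onz("scene",(310.3,230),212),onz("scene",(308,279),212),onz("scene",(310.5,228),212))
E
```

```text
[592.976 144.388 212.   ] [589.32  286.787 212.   ] [592.833 138.262 212.   ]
```

>>> {"op": "jog_arm", "data": {"targets": [[[0,-0.05,0.07,0,0,0],[0,-0.05,0.07,0,0,0],[0,-0.05,0.07,0,0,0],[0,-0.05,0.07,0,0,0],[0,-0.05,0.07,0,0,0],[0,-0.05,0.07,0,0,0],[0,-0.05,0.07,0,0,0],[0,-0.05,0.06,0,0,0],[0,0,0,0,0,0],[0,0,0,0,0,0]]]}}

```text
clock: 13.88
tcp_pos: [479.5, 203.5, 367.8]
ee_rot: [0.227, 0.659, 0.678, 0.234]
force: [-0.4, -0.6, -4.1]
finger_gap: 9.6
```

```bash
python3 - <<'E'
from h import *
go([590,207,214],1.7,38,back=0)
E
```

```text
clock 13.8833 tcp [479.46  203.463 367.788] target [478.984 203.705 356.157] dworld [ -0.476   0.243 -11.631]
shift in present tool axes/30: [ 0.009 -0.251  0.296]  in target axes/30: [ 0.009 -0.251  0.296]
turn/6deg: [ 0.005  0.009 -0.011]
grasp pt now [590.553 206.589 225.687] force [-0.398 -0.594 -4.135] gap 9.617593334403557
tilt now 38.0291567487689 yaw 1.6164711766969366 joints [ 0.358  0.197  1.777 -0.383  0.564 -0.979]
```

>>> {"op": "jog_arm", "data": {"targets": [[[0,-0.03,0.04,0,0,0],[0,-0.03,0.04,0,0,0],[0,-0.03,0.04,0,0,0],[0,-0.03,0.04,0,0,0],[0,-0.03,0.04,0,0,0],[0,0,0,0,0,0],[0,0,0,0,0,0]]]}}

```text
clock: 14.47
tcp_pos: [479.6, 203.5, 360.3]
ee_rot: [0.227, 0.659, 0.678, 0.234]
force: [0.3, -0.2, -3.9]
finger_gap: 10.0
```

```bash
python3 - <<'E'
from h import *
go([590,207,214],1.7,38,back=0)
E
```

```text
clock 14.4667 tcp [479.614 203.488 360.335] target [478.984 203.705 356.157] dworld [-0.63   0.217 -4.177]
shift in present tool axes/30: [ 0.008 -0.102  0.097]  in target axes/30: [ 0.008 -0.102  0.097]
turn/6deg: [ 0.006  0.008 -0.01 ]
grasp pt now [590.724 206.627 218.247] force [ 0.276 -0.173 -3.906] gap 9.96044656297278
tilt now 38.036069200933746 yaw 1.6212297474553419 joints [ 0.358  0.206  1.784 -0.393  0.548 -0.967]
```

>>> {"op": "jog_arm", "data": {"targets": [[[0,-0.02,0.03,0,0,0],[0,-0.02,0.03,0,0,0],[0,-0.03,0.03,0,0,0],[0,0,0,0,0,0],[0,0,0,0,0,0]]]}}

```text
clock: 14.88
tcp_pos: [479.6, 203.5, 356.9]
ee_rot: [0.227, 0.659, 0.678, 0.234]
force: [-0.2, -0.0, -4.1]
finger_gap: 9.5
```

```bash
python3 - <<'E'
from h import *
go([590,207,214],1.7,38,back=0)
E
```

```text
clock 14.8833 tcp [479.59  203.497 356.885] target [478.984 203.705 356.157] dworld [-0.606  0.208 -0.728]
shift in present tool axes/30: [ 0.008 -0.031  0.007]  in target axes/30: [ 0.008 -0.031  0.007]
turn/6deg: [ 0.005  0.009 -0.01 ]
grasp pt now [590.691 206.633 214.791] force [-0.224 -0.05  -4.115] gap 9.492675026684706
tilt now 38.03249208502355 yaw 1.6226399078534899 joints [ 0.358  0.211  1.788 -0.398  0.541 -0.961]
```

>>> {"op": "jog_arm", "data": {"targets": [[[0,-0.02,0.026,0,0,0],[0,-0.02,0.026,0,0,0],[0,0,0,0,0,0],[0,0,0,0,0,0],[0,0,0,0,0,0]]]}}

```text
clock: 15.3
tcp_pos: [479.7, 203.5, 355.7]
ee_rot: [0.228, 0.659, 0.678, 0.234]
force: [-4.2, -1.5, 4.6]
finger_gap: 10.0
```

```bash
python3 - <<'E'
from h import *
go([590,207,214],1.7,38,back=0)
for n in ("scene","top"):
    cv2.imwrite(f"pics/{n}8.png",viewer.capture(n)[:,:,::-1])
print(monitor.state()['force'])
crop("pics/scene8.png",245,185,365,310,5,"pics/s8.png")
E
```

```text
clock 15.3 tcp [479.698 203.52  355.719] target [478.984 203.705 356.157] dworld [-0.714  0.185  0.439]
shift in present tool axes/30: [ 0.007 -0.01  -0.026]  in target axes/30: [ 0.007 -0.01  -0.026]
turn/6deg: [ 0.022  0.004 -0.012]
grasp pt now [591.042 206.74  213.816] force [-4.233 -1.492  4.558] gap 10.022834788707891
tilt now 38.13130071116833 yaw 1.627221937231439 joints [ 0.358  0.212  1.789 -0.401  0.537 -0.958]
[-4.975 -1.007  5.25 ]
```

View pics/s8.png

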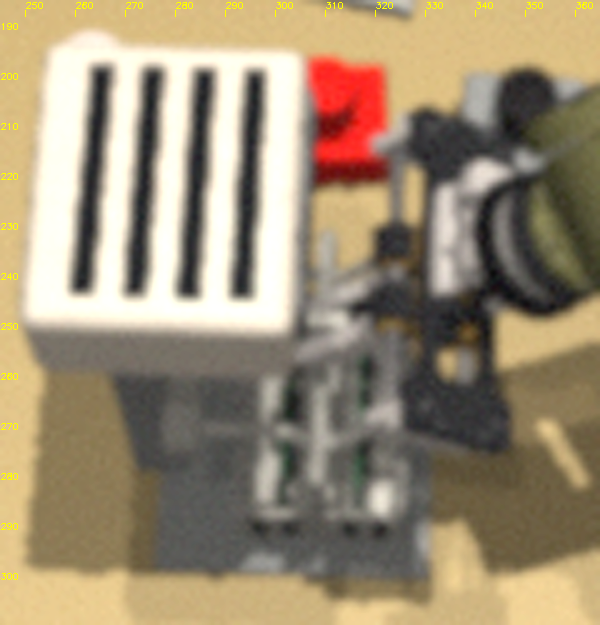

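Contact came at the expected seat height (bar ≈ 175 mm), and the load on the tool has reversed. Letting go.

>>> {"op": "jog_arm", "data": {"targets": [[[0,0,0,0,0,0],[0,0,0,0,0,0],[0,0,0,0,0,0],[0,0,0,0,0,0],[0,0,0,0,0,0],[0,0,0,0,0,0],[0,0,0,0,0,0],[0,0,0,0,0,0]]], "claw": 0.4}}

```text
clock: 16.07
tcp_pos: [479.6, 203.5, 355.0]
ee_rot: [0.227, 0.659, 0.678, 0.234]
force: [-0.0, 0.3, 0.1]
finger_gap: 37.8
```

>>> {"op": "jog_arm", "data": {"targets": [[[0,0,-0.3,0,0,0],[0,0,-0.4,0,0,0],[0,0,-0.5,0,0,0],[0,0,-0.5,0,0,0],[0,0,-0.5,0,0,0],[0,0,-0.5,0,0,0],[0,0,-0.5,0,0,0],[0,0,-0.5,0,0,0],[0,0,-0.5,0,0,0],[0,0,0,0,0,0],[0,0,0,0,0,0]]]}}

```text
clock: 16.98
tcp_pos: [401.6, 201.3, 454.8]
ee_rot: [0.227, 0.659, 0.678, 0.234]
force: [0.1, 0.4, -0.1]
finger_gap: 37.5
```

```bash
python3 - <<'E'
from h import *
go([480,0,150],0,0,back=0)
for n in ("scene","top"):
    cv2.imwrite(f"pics/{n}9.png",viewer.capture(n)[:,:,::-1])
crop("pics/scene9.png",245,185,365,310,5,"pics/s9.png")
crop("pics/top9.png",205,110,325,240,5,"pics/t9.png")
E
```

```text
clock 16.9833 tcp [401.641 201.275 454.847] target [480.    0.  330.4] dworld [  78.359 -201.275 -124.447]
shift in present tool axes/30: [-6.784 -0.656  4.752]  in target axes/30: [-6.709  2.612  4.148]
turn/6deg: [ 6.354 -0.098  0.262]
grasp pt now [512.98  204.573 312.942] force [ 0.053  0.378 -0.116] gap 37.53765918038602
tilt now 38.1301188728963 yaw 1.6439569491923909 joints [ 0.42  -0.049  1.831 -0.348  0.762 -1.   ]
```

View pics/s9.png

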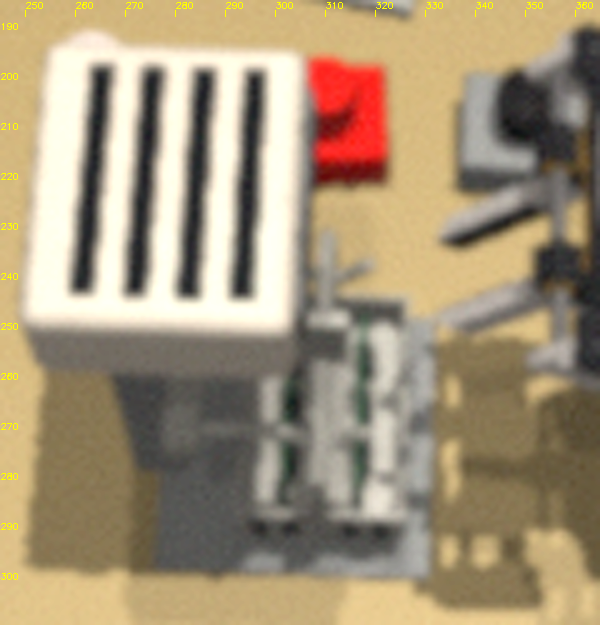

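View pics/t9.png

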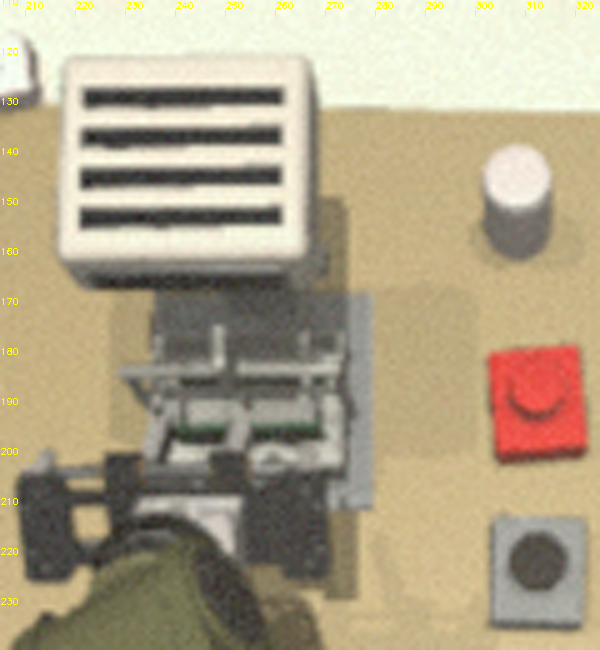

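The basket hangs level. The right prong tip shows in front of the bar at scene pixel (318,238), and the bar is centred in the top view (mid ≈ 251, prong mid ≈ 251.5). Now to the plunger with the fingers shut.

>>> {"op": "jog_arm", "data": {"targets": [[[0,0,0,0.908,-0.014,0.037],[0,0,0,0.908,-0.014,0.037],[0,0,0,0.908,-0.014,0.037],[0,0,0,0.908,-0.014,0.037],[0,0,0,0.908,-0.014,0.037],[0,0,0,0.908,-0.014,0.037],[0,0,0,0.908,-0.014,0.037],[0,0,0,0,0,0]]], "claw": 0}}

```text
clock: 17.75
tcp_pos: [402.7, 201.2, 453.2]
ee_rot: [-0.002, 0.707, 0.707, -0.003]
force: [-0.1, -0.3, -0.6]
finger_gap: 0.3
```

>>> {"op": "jog_arm", "data": {"targets": [[[-0.67,0.25,0.3,0,0,0],[-0.67,0.25,0.3,0,0,0],[-0.67,0.25,0.3,0,0,0],[-0.67,0.25,0.3,0,0,0],[-0.67,0.25,0.3,0,0,0],[-0.67,0.25,0.3,0,0,0],[-0.67,0.25,0.3,0,0,0],[-0.67,0.25,0.3,0,0,0],[-0.67,0.25,0.3,0,0,0],[-0.67,0.25,0.3,0,0,0],[0,0,0,0,0,0],[0,0,0,0,0,0]]]}}

```text
clock: 18.75
tcp_pos: [477.0, -0.4, 363.4]
ee_rot: [0.0, 0.708, 0.706, -0.001]
force: [-0.6, 0.8, -0.0]
finger_gap: 0.5
```

```bash
python3 - <<'E'
from h import *
C=lambda x,y,k,u,v:(u+x/k-.5+.5/k,v+y/k-.5+.5/k)
print("cap",onz("scene",(349.3,205.4),88),onz("top",C(88,261,5,295,170),88), "box top",onz("top",C(87,269,5,295,170),45))
go([477.5,-1,128.6],0,0,back=0)
s=monitor.state();q=Rq(s['ee_rot']);t=s['tcp_pos']+199*q.apply([0,0,1]); print("tip",t,proj("scene",t),proj("top",t))
for n in ("scene","top"):
    cv2.imwrite(f"pics/{n}10.png",viewer.capture(n)[:,:,::-1])
crop("pics/scene10.png",300,160,400,240,6,"pics/s10.png")
crop("pics/top10.png",270,170,360,260,6,"pics/t10.png")
E
```

```text
cap [479.52    1.884  88.   ] [475.806  -7.353  88.   ] box top [476.831  -6.672  45.   ]
clock 18.75 tcp [476.998  -0.402 363.414] target [477.5  -1.  309. ] dworld [  0.502  -0.598 -54.414]
shift in present tool axes/30: [-0.017  0.019  1.814]  in target axes/30: [-0.02   0.017  1.814]
turn/6deg: [-0.012  0.017 -0.018]
grasp pt now [476.775  -0.717 183.014] force [-0.576  0.76  -0.035] gap 0.5174603198470505
tilt now 0.12275647469281008 yaw -0.10519522005348951 joints [-0.077  0.178  1.772 -0.002  1.192 -1.646]
tip [476.752  -0.75  164.414] [351.817 194.022] [310.31  217.912]
```

View pics/s10.png

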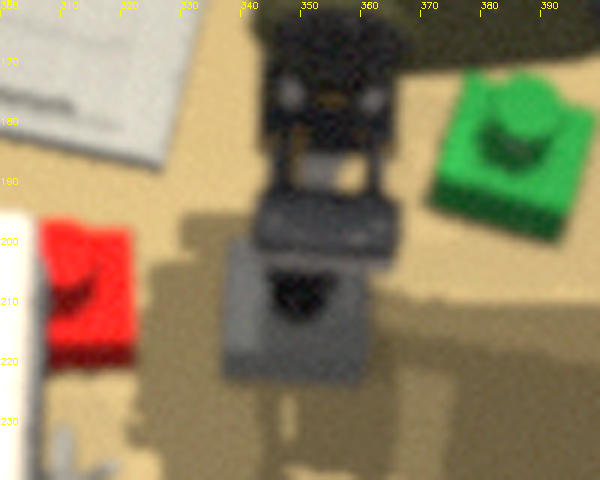

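Cap at about (477.5,-2.5) and the tip is above it. Descending to the cap, then pressing.

>>> {"op": "jog_arm", "data": {"targets": [[[-0.05,0.02,0.4,0,0,0],[0,0,0.4,0,0,0],[0,0,0.4,0,0,0],[0,0,0.4,0,0,0],[0,0,0.3,0,0,0],[0,0,0.3,0,0,0],[0,0,0,0,0,0],[0,0,0,0,0,0]]]}}

```text
clock: 19.52
tcp_pos: [477.4, -1.1, 298.4]
ee_rot: [-0.0, 0.707, 0.707, -0.001]
force: [-0.3, 0.3, 0.1]
finger_gap: 0.5
```

>>> {"op": "jog_arm", "data": {"targets": [[[0,0,0.15,0,0,0],[0,0,0.15,0,0,0],[0,0,0.15,0,0,0],[0,0,0.1,0,0,0],[0,0,0.1,0,0,0],[0,0,0.1,0,0,0],[0,0,0,0,0,0],[0,0,0,0,0,0]]]}}

```text
clock: 20.18
tcp_pos: [477.4, -1.4, 276.0]
ee_rot: [-0.0, 0.707, 0.707, -0.001]
force: [-0.1, 0.9, 6.0]
finger_gap: 0.5
```

>>> {"op": "jog_arm", "data": {"targets": [[[0,0,0.1,0,0,0],[0,0,0.1,0,0,0],[0,0,0.1,0,0,0],[0,0,0,0,0,0]]]}}

```text
clock: 20.52
tcp_pos: [477.5, -1.4, 267.4]
ee_rot: [0.0, 0.707, 0.707, -0.001]
force: [-1.8, 0.7, 10.0]
finger_gap: 0.7
```

>>> {"op": "jog_arm", "data": {"targets": [[[0,0,0.05,0,0,0],[0,0,0,0,0,0],[0,0,0,0,0,0]]]}}

```text
clock: 20.77
tcp_pos: [477.5, -1.3, 267.1]
ee_rot: [0.0, 0.707, 0.707, -0.0]
force: [-9.4, 2.1, 28.9]
finger_gap: 0.4
```

The force rose to 29 N at tip height 68 mm, so it is on the stop. I'll ease slightly, hold, then release.

>>> {"op": "jog_arm", "data": {"targets": [[[0,0,-0.02,0,0,0],[0,0,0,0,0,0],[0,0,0,0,0,0],[0,0,0,0,0,0]]]}}

```text
clock: 21.1
tcp_pos: [477.5, -1.4, 267.2]
ee_rot: [0.0, 0.707, 0.707, -0.0]
force: [-6.4, 2.3, 21.4]
finger_gap: 0.5
```

>>> {"op": "jog_arm", "data": {"targets": [[[0,0,-0.2,0,0,0],[0,0,-0.3,0,0,0],[0,0,-0.4,0,0,0],[0,0,-0.5,0,0,0],[0,0,-0.6,0,0,0],[0,0,-0.6,0,0,0],[-0.5,0,-0.6,0,0,0],[-1,-0.2,0,0,0,0],[-1,-0.5,0,0,0,0],[-1,-0.5,0,0,0,0],[0,0,0,0,0,0],[0,0,0,0,0,0]]]}}

```text
clock: 22.1
tcp_pos: [441.0, -107.3, 361.9]
ee_rot: [-0.0, 0.708, 0.706, -0.001]
force: [0.2, 1.2, 0.5]
finger_gap: 0.4
```

```bash
python3 - <<'E'
from h import *
s=monitor.state(); print(s['clock'],s['tcp_pos'],s['force'])
for n in ("scene","top"):
    cv2.imwrite(f"pics/{n}11.png",viewer.capture(n)[:,:,::-1])
crop("pics/scene11.png",245,185,375,310,5,"pics/s11.png")
crop("pics/top11.png",205,110,345,240,5,"pics/t11.png")
E
```

```text
22.1 [ 440.953 -107.304  361.919] [0.157 1.222 0.463]
```

View pics/s11.png

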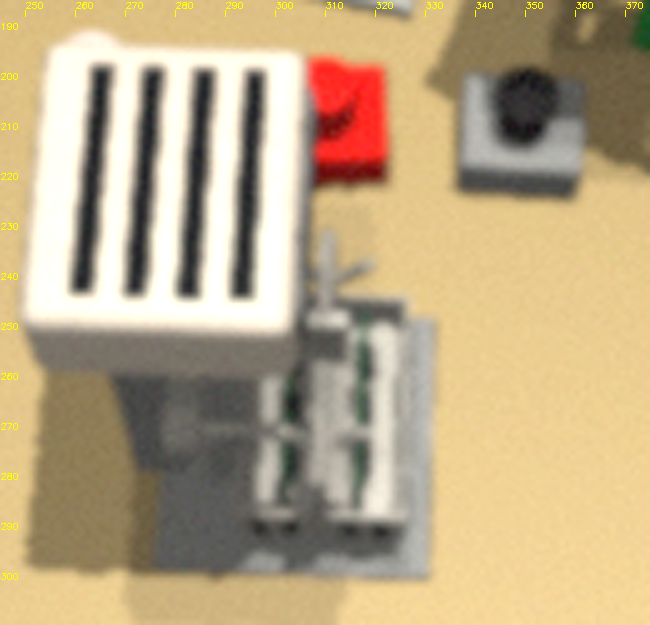

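View pics/t11.png

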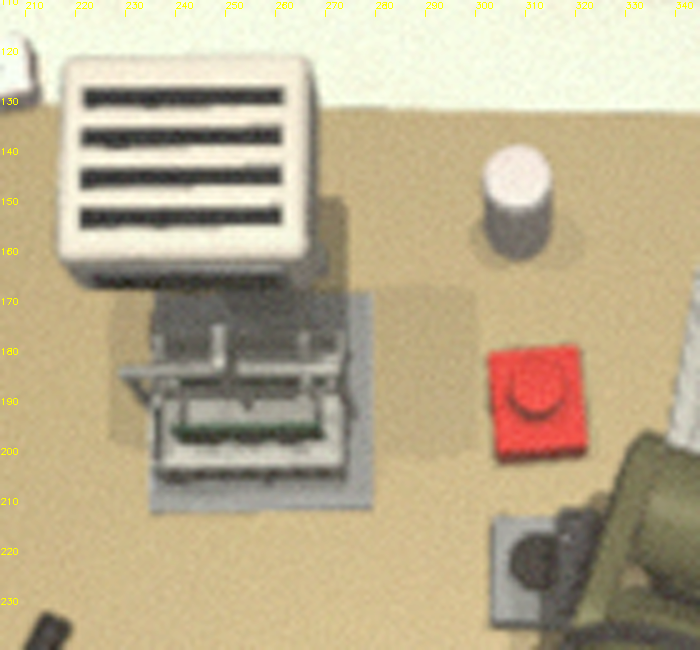

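```bash
python3 - <<'E'
from h import *
print("bar axis x,y near right end",onz("scene",(309.9,237),180))
a=cv2.imread("pics/scene0.png")[190:228,330:366]; b=cv2.imread("pics/scene11.png")[190:228,330:366]
for im in(a,b):
    m=(im.max(2)<75).astype(np.uint8); k,l,s,ce=cv2.connectedComponentsWithStats(m); print([ (ce[i]+[330,190],s[i]) for i in range(1,k) if s[i,4]>60])
workorder.hand_in()
E
```

```text
bar axis x,y near right end [593.826 153.11  180.   ]
[(array([349.346, 206.418]), array([ 13,   9,  14,  16, 182], dtype=int32)), (array([347.726, 220.992]), array([  6,  28,  24,   7, 124], dtype=int32))]
[(array([355.049, 202.847]), array([ 12,   0,  24,  25, 406], dtype=int32)), (array([347.782, 221.03 ]), array([  7,  28,  23,   7, 101], dtype=int32))]
the job is handed in; nothing more can be done
```

I moved the basket from the drip stand to the dryer's hook without setting it down, let go, then pressed the starter's plunger and let it come back up. I handed the job in at about 22 s of the 64 s allowed; no verdict was reported.

**Basket:**
- The bar met the prongs at about 175 mm, the dryer's seat height.
- Force on the tool fell to about zero once the fingers opened.
- In the last pictures the basket hangs level. The bar is behind the prong tips, and in the top view it is centred between the prongs to within a few mm.
- A rough check from one camera put the bar about 4 mm in x from my estimate of the seat. That is inside the 15 mm tolerance.

**Plunger:** I pushed it to its stop. The fingertips reached 68 mm and the force went from 10 N to between 21 and 29 N. I held it there about 0.6 s and then moved the arm clear.

**Checks that disagreed or failed:**
- The two cameras differed by 4–9 mm in y. I used values in between for most positions, leaning on the scene camera because it matched the gripper's known position to about 1 px.
- My automatic check that the plunger cap was back up failed, because the arm's shadow merged with the cap in the picture. By eye, the cap is back where it started.

The spray can showed no movement, and nothing suggested the arm came near the screwdriver or parts bin, though I didn't measure those two at the end.

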